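# Lock the length stop into the pencil saw's slotted rail

### The job

Take the length stop with the bar-shaped grip out of the wooden rack and lower its hammer head into the slot of the saw's rail at the pointers, bar along the slot, until its collar sits on the rail. Then turn it a quarter turn, either way, so that the head catches under the lips and the bar stands square across the rail, and let go. Leave the other two pins in the rack.

Things in the scene. Friction and masses are not known exactly. Their poses are not given: they have to be found in the camera images.
- stop_grip (a point): Length stop, dark steel, upright in a rack pocket. From top: bar grip 44 long, 14 thick, 34 mm high; collar 50 across, 5 thick; neck 14 across, 10 long; hammer head 44 long, 16 wide, 8 high, parallel to the bar. 0.28 kg. Point: middle of the bar, 17 mm below its top, 17 above the collar, 40 above the head's underside. x along the bar (either way round), y across it, z up. Loose by 3 mm in its pocket.
- mark (a point): Where the stop goes: mid-slot, level with the rail's top (40 mm high), between two small dark pointers on its sides. x along the slot, y across, z up. Fixed rail 300 long, 62 wide; slot 26 wide, full length, open up; lips 4 thick; inside 56 wide, floor 37 below. Seated on its collar, the stop's bar middle is 22 mm above, its head 6 mm below the lips. Block 60 high at the far end, 90 mm off or more.
- round_pin_grip (a point): Bystander pin, dark steel, round head 30 across, 34 high, same collar, round shank. Point: middle of its head, 22 mm above the rack's top. The wooden rack, 245 x 70, 34 mm high, has three pockets in a row, 78 mm apart, each 49 x 21 (long side along the row), 24 deep; stop and pins stand in them in any order, collars on its top.
- square_pin_grip (a point): Bystander pin, dark steel, square head 22 x 22, 34 mm high, same collar, round shank, in another pocket of the rack. Point: middle of its head, 22 mm above the rack's top.
There are look-alikes about, which are no part of the job. Leave any yellow look-alike of the part that bears stop_grip alone.

How it is judged:
By the outcome, as a careful person would: the job done as asked, in the order asked, and still so for the second after the job is handed in, with the robot touching nothing.
It also fails if it takes over 42 s, if anything falls off the work surface, if the arm or the gripper's body presses on something with over 40 N, if the wrist force passes 120 N, or if a joint passes its speed limit or range.

### The arm

A 6-joint arm with a two-finger parallel gripper is mounted at the origin on the work surface. World frame = base frame: x ahead of the robot, y to its left, z up, the work surface at z = 0. Lengths are in mm, angles in rad, forces in N, time in s.
With the tool pointing down it reaches from about 350 to 975 mm from the base axis. Payload 7.1 kg.
Tool frame: the origin (TCP) lies at the very end of the fingers, on their centre line; the grasp point (between the pads) lies 19 mm behind it; y points along the fingers, x is the direction in which the jaws open and shut, and the axes are right-handed (so a half turn about y gives the same grasp; the last joint's range is limited). The gripper opens to 88 mm and grips with 3 to 60 N. Pads are 20 mm wide; open, the fingers measure 115 mm over their backs; the gripper's body (75 mm by 178 mm) begins 61 mm behind the grasp point.
Start: joints at [-1.311, 0.423, 1.63, -0, 1.089, -0.019], TCP at [172.02, -600.844, 222.675] pointing down, gripper open.
Joint ranges: [-3, 3], [-0.9, 2.11], [0.09, 2.58], [-1.31, 4.45], [0.11, 2.69], [-2.54, 2.54]. Speed limits (rad/s): [2.39, 2.39, 3.01, 3.14, 3.14, 3.14].

### API

Orientations are given as a rotation vector (axis times angle).
In Python, from workcell import ctrl gives the robot as it stands. The module is installed in compiled form; this text tells all that it offers.
- The arm moves only by the tool carry_out, never from a script. Its arguments are lists of equal length, an entry for each row: "delta_pos": the shift along the tool's x, y, z in cm, a list of three; "rotation": the turn, a rotation vector about the tool's x, y, z in rad, a list of three. In form: {"delta_pos": [[dx, dy, dz], ...], "rotation": [[wx, wy, wz], ...]}. A call has 1 to 12 rows; each row is the pose to reach, as a shift and turn from the pose commanded when the call began, along the tool's axes at that moment; what a row does not reach only later rows make up. A row lasts 1/12 s, in which the tool goes at most 41.7 mm and 7.16 degrees, less where a joint would pass 70% of its speed; a pose out of reach is approached as far as the arm can. A call with a gripper value outside its range is refused whole. "hand" is the closure in counts, from 0 (fully open) to 255 (shut), set as the call begins (left out, the last holds). The fingers move at their own pace and stop on an object; the grip force is fixed at half the most. Time passes only in rows, so rows that repeat a pose let the fingers close. It gives the time, the measured TCP pose, the force and the opening at its end, in the units of the state.
- ctrl.get_obs(): the state, without advancing time (a new reading comes with each control period).
- ctrl.get_image(name): name is "scene" or "top" or "wrist"; returns the picture (480x640x3 uint8, red, green, blue); there is no depth.
- ctrl.camera_info(name): a dict with "fov_y" (degrees; the focal length in pixels is half the picture's height over the tangent of half this angle, whatever the lens; pixels are square), "cx", "cy" (the principal point, pixels), "R" (3x3) and "t" (3): a world point X has camera coordinates R X + t; the wrist camera has in their place "T_tool_cam" (4x4, takes a point from camera to tool coordinates, whose origin is the TCP and whose axes are the tool frame's). Camera axes: x right, y down, z forward; pixel columns grow to the right and rows downward; lengths in mm; the calibration is good to about 2 mm. A picture is of the moment at which its call begins: read the wrist's pose just before it. camera_info takes no time and is no camera call.
- ctrl.close_job(): hands the job in, once; it reports no verdict.
The state is a dict: "t": time; "qpos": joint angles; "qvel": joint speeds; "joint_torque": joint torques, N m; "ee_pos": TCP position; "orientation": TCP orientation; "ft_force": force on the tool from outside, world axes, zero at the start; "moment": the same for the moment, N m; "width": finger opening in mm.
Only numpy, scipy, OpenCV 4.12 (cv2) and the standard library are available. Lean on these libraries where they do the work, as an engineer would, in place of code of your own. Each camera call takes 0.05 s, during which the arm holds its last target.

## Working session

There is one attempt and no reset: what is moved stays moved. The work goes in short steps, Python scripts to look and compute and a tool call to move; the robot and the scene stay as the last step left them, time stands still between calls to the robot, and variables do not carry over. Pictures are saved under pics/ and viewed, and the job is handed in when it is done.

Besides the shell and the picture viewer there is one more tool, called after "Request:" as a command line: name --argument value ..., lists and objects as JSON in quotes. carry_out: Moves the arm, as the interface text tells. Its arguments: {"type":"object","properties":{"delta_pos":{"type":"array","items":{"type":"array","items":{"type":"number"}}},"rotation":{"type":"array","items":{"type":"array","items":{"type":"number"}}},"hand":{"type":"number"}},"required":["delta_pos","rotation"]}

```bash
mkdir -p pics
python3 - <<'E'
from workcell import ctrl
import cv2,json,numpy as np
o=ctrl.get_obs();print(o)
for n in("scene","top","wrist"):
    print(n,ctrl.camera_info(n))
    cv2.imwrite(f"pics/{n}0.png",ctrl.get_image(n)[:,:,::-1])
E
```

```text
{'t': 0.0, 'qpos': array([-1.31100956e+00,  4.23824023e-01,  1.63070029e+00, -4.13613202e-05,
        1.08860865e+00, -1.90090698e-02]), 'qvel': array([-0.00037673,  0.00095489,  0.00026647, -0.00121476,  0.00067045,
        0.00029321]), 'joint_torque': array([ 2.08313868e-04, -5.44619071e+01, -2.73666215e+01,  6.42258511e-02,
        2.27525382e-02, -1.32144755e-04]), 'ee_pos': array([ 171.86150409, -600.31654741,  221.90816115]), 'orientation': array([-1.32733987,  1.00228242, -1.00022882]), 'ft_force': array([-0.1281101 ,  0.2103083 ,  0.82040809]), 'moment': array([0.01688028, 0.07100225, 0.01435767]), 'width': 87.81959238315716}
scene {'fov_y': 45.36941696035246, 'cx': 325.0425590390288, 'cy': 245.4354134893268, 'R': array([[ 0.11488814,  0.99336511,  0.00514609],
       [ 0.86485441, -0.09747396, -0.49246897],
       [-0.48869988,  0.06102946, -0.87031479]]), 't': array([-133.14324306, -444.25436931, 1209.87786954])}
top {'fov_y': 56.10445639767849, 'cx': 324.29667971427466, 'cy': 237.7749347857297, 'R': array([[ 0.02159182, -0.9997046 , -0.01115805],
       [-0.98778327, -0.01960885, -0.15459529],
       [ 0.15433083,  0.01435973, -0.98791487]]), 't': array([ 50.90187214, 550.27553791, 780.59491024])}
wrist {'fov_y': 59.13943439322236, 'cx': 319.9080562397889, 'cy': 234.9328598369525, 'T_tool_cam': array([[ 9.99997742e-01,  4.70542450e-04,  2.07254940e-03,
        -8.74394032e-01],
       [-1.84772324e-03, -2.89366860e-01,  9.57216489e-01,
        -1.62167938e+02],
       [ 1.05013811e-03, -9.57218156e-01, -2.89365337e-01,
         8.00765799e+01],
       [ 0.00000000e+00,  0.00000000e+00,  0.00000000e+00,
         1.00000000e+00]])}
```

View pics/scene0.png

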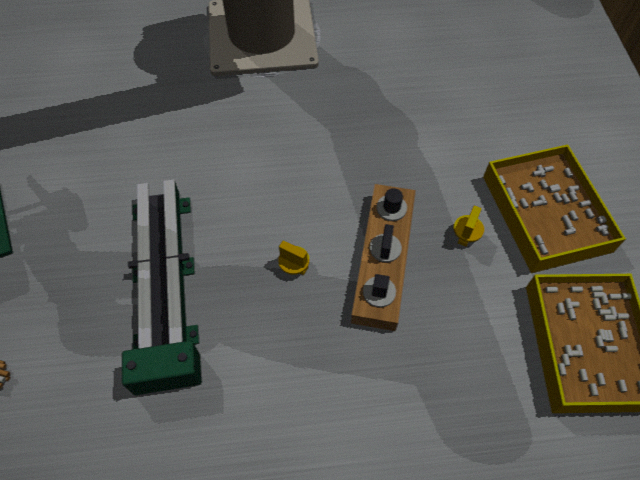

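View pics/top0.png

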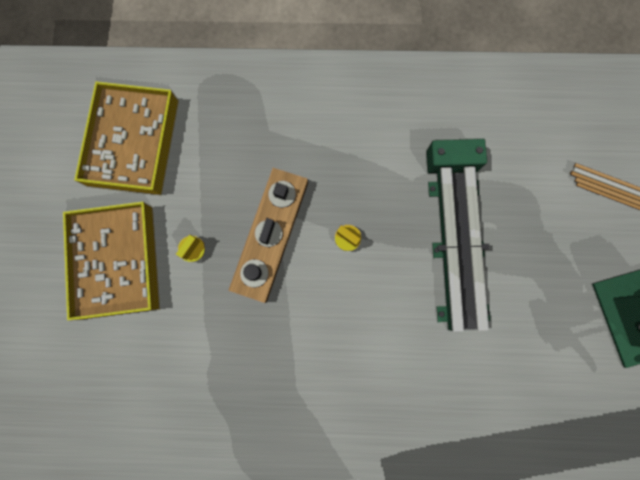

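View pics/wrist0.png

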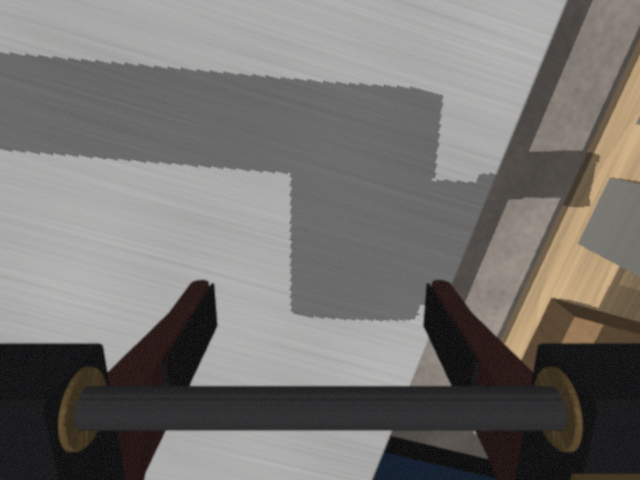

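Run:
```python
import cv2,numpy as np
t=cv2.imread('pics/top0.png');s=cv2.imread('pics/scene0.png')
a=cv2.resize(t[160:310,220:320],None,fx=4,fy=4,interpolation=cv2.INTER_CUBIC)
b=cv2.resize(t[190:310,420:500],None,fx=5,fy=5,interpolation=cv2.INTER_CUBIC)
h=600;c=np.zeros((h,800,3),np.uint8);c[:,:400]=a;c[:,400:800]=b
cv2.imwrite('pics/z1.png',c)
a=cv2.resize(s[180:330,350:420],None,fx=4,fy=4,interpolation=cv2.INTER_CUBIC)
b=cv2.resize(s[200:320,110:210],None,fx=5,fy=5,interpolation=cv2.INTER_CUBIC)
c=np.zeros((h,800,3),np.uint8);c[:,:280]=a;c[:,300:800]=b
cv2.imwrite('pics/z2.png',c)
```

```text
(no output)
```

View pics/z1.png

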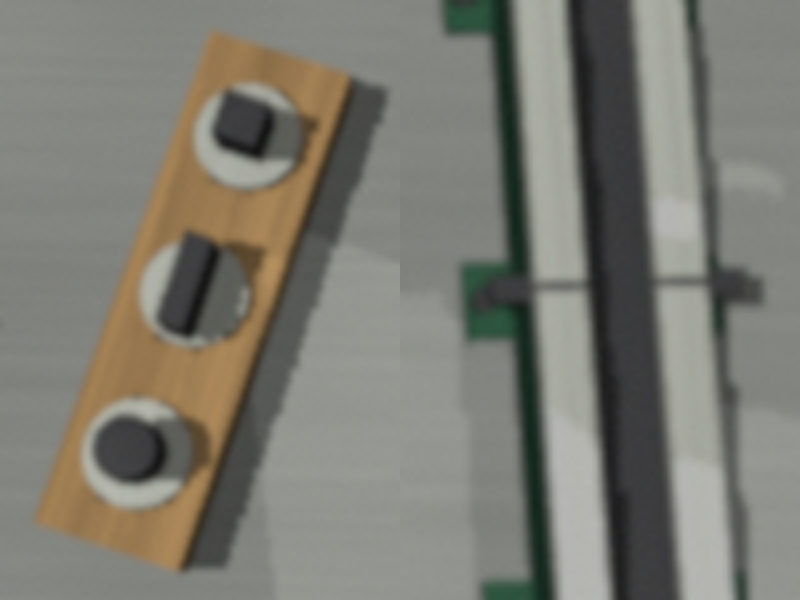

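View pics/z2.png

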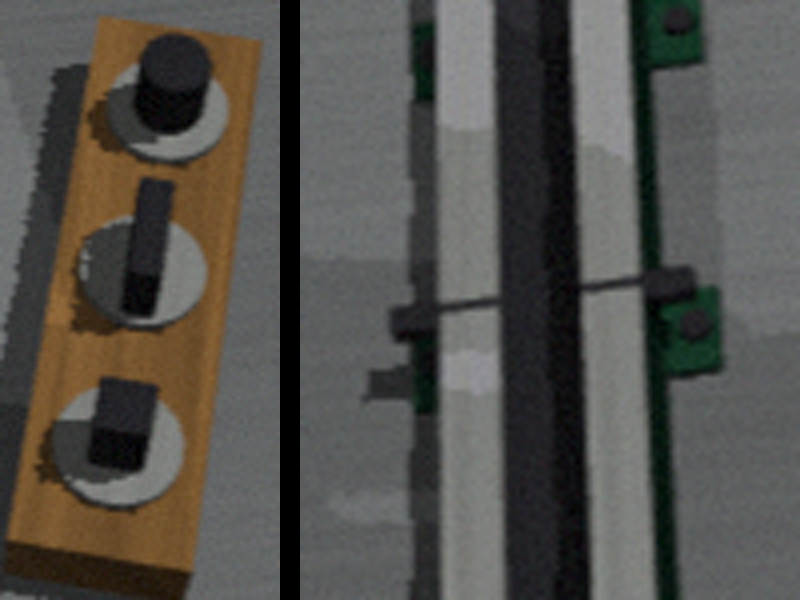

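```bash
cat > h.py <<'E'
import numpy as np,cv2
from workcell import ctrl
from scipy.spatial.transform import Rotation as Ro
def cam(n,pose=None):
    c=ctrl.camera_info(n);f=240/np.tan(np.radians(c['fov_y']/2))
    if n=='wrist':
        T=np.array(c['T_tool_cam']);p,rv=pose;Rt=Ro.from_rotvec(rv).as_matrix()
        Rwc=Rt@T[:3,:3];C=Rt@T[:3,3]+np.array(p)
    else:
        R=np.array(c['R']);Rwc=R.T;C=-R.T@np.array(c['t'])
    return f,c['cx'],c['cy'],Rwc,C
def ray(k,px,z):
    f,cx,cy,R,C=k;px=np.atleast_2d(px).astype(float)
    d=np.c_[(px[:,0]-cx)/f,(px[:,1]-cy)/f,np.ones(len(px))]@R.T
    return C+d*((z-C[2])/d[:,2])[:,None]
def proj(k,X):
    f,cx,cy,R,C=k;q=(np.atleast_2d(X)-C)@R
    return np.c_[f*q[:,0]/q[:,2]+cx,f*q[:,1]/q[:,2]+cy]
E
cat > m.py <<'E'
from h import *
T=cam('top');S=cam('scene');print('C',T[4],S[4])
t=cv2.imread('pics/top0.png');s=cv2.imread('pics/scene0.png')
# rail via gradients
def edges(img,rows,x0,x1):
    g=cv2.GaussianBlur(cv2.cvtColor(img,6),(3,3),0).astype(float);L=[];Rr=[]
    for r in rows:
        d=np.gradient(g[r]); 
        # slot: biggest negative then positive
        a,b=x0(r),x1(r);m=int((a+b)/2)
        i=np.argmin(d[a:m])+a;j=np.argmax(d[m:b])+m
        def sp(k):
            w=np.abs(d[k-2:k+3]);return (w*np.arange(k-2,k+3)).sum()/w.sum()
        L.append((sp(i),r));Rr.append((sp(j),r))
    return np.array(L),np.array(Rr)
def fitl(P):
    P=P[:,:2];vx,vy,x,y=cv2.fitLine(P.astype(np.float32),cv2.DIST_HUBER,0,.01,.01).ravel();return np.array([x,y]),np.array([vx,vy])
rows=[r for r in range(195,310) if not 240<r<253]
L,R=edges(t,rows,lambda r:int(447+(r-200)*.1),lambda r:int(480+(r-200)*.1))
for z in(40,):
  for nm,E in(('L',L),('R',R)):
    c,v=fitl(ray(T,E,z));print('top',nm,c,v,np.degrees(np.arctan2(v[1],v[0])))
zp=lambda X,Y:((X-400+.5)/5-.5+420,(Y+.5)/5-.5+190)
print('scribe top',ray(T,[zp(533,287),zp(590,285),zp(655,282),zp(712,280.5)],40))
zs=lambda X,Y:((X-300+.5)/5-.5+110,(Y+.5)/5-.5+200)
print('scribe sc',ray(S,[zs(440,307),zs(499,300),zs(582,291),zs(645,282)],40))
print('slot sc',ray(S,[zs(498,200),zs(579,200),zs(506,500),zs(591,500)],40))
# bar
for nm,K,pts in(('top',T,[(188,231),(218,242),(190,334),(160,323)]),):
    P=[((x+.5)/4-.5+220,(y+.5)/4-.5+160) for x,y in pts]
    print('bar top',ray(K,P,73))
P=[((x+.5)/4-.5+350,(y+.5)/4-.5+180) for x,y in [(142,179),(174,181),(159,276),(126,274)]]
print('bar sc',ray(S,P,73))
# rack corners
P=[((x+.5)/4-.5+220,(y+.5)/4-.5+160) for x,y in [(210,31),(350,76),(183,571),(36,520)]]
print('rack top',ray(T,P,34))
P=[((x+.5)/4-.5+350,(y+.5)/4-.5+180) for x,y in [(100,16),(262,40),(190,574),(6,542)]]
print('rack sc',ray(S,P,34))
E
python3 m.py
```

```text
C [421.98404681  50.46797687 856.79929368] [990.77909808  15.11842857 834.87827793]
top L [ 534.4498 -180.1954] [0.9986236 0.0524491] 3.0064914
top R [ 501.99432 -206.5173 ] [0.9986533 0.0518802] 2.9738514
scribe top [[ 536.96723674 -160.38900019   40.        ]
 [ 538.12014875 -181.13204096   40.        ]
 [ 539.69946731 -204.78652741   40.        ]
 [ 540.66745128 -225.5116907    40.        ]]
scribe sc [[ 539.39068824 -223.6165586    40.        ]
 [ 538.95045313 -205.39957026   40.        ]
 [ 538.63346927 -179.67476032   40.        ]
 [ 537.61129215 -160.09026303   40.        ]]
slot sc [[ 502.35071165 -206.96677936   40.        ]
 [ 505.24166621 -181.30027297   40.        ]
 [ 608.21784316 -200.94539623   40.        ]
 [ 611.09916531 -175.51938044   40.        ]]
bar top [[579.07238097 165.10722741  73.        ]
 [574.35799551 151.57314664  73.        ]
 [532.89702805 162.31131232  73.        ]
 [537.52709234 175.7518255   73.        ]]
bar sc [[536.00218841 165.8932718   73.        ]
 [538.29754623 178.1298732   73.        ]
 [579.46350998 165.13132043  73.        ]
 [577.19607519 152.7974806   73.        ]]
rack top [[683.77931135 164.36463973  34.        ]
 [662.93664775  97.30027361  34.        ]
 [429.99878552 166.57842983  34.        ]
 [451.52780592 234.54012795  34.        ]]
rack sc [[430.08254494 169.34662672  34.        ]
 [450.05505855 235.75424525  34.        ]
 [685.19693062 162.7108603   34.        ]
 [664.7710349   96.35882731  34.        ]]
```

```bash
cat > plan.py <<'E'
from h import *
import sys
def plan(pos,yaw):
    """pos TCP target world, yaw: world angle of tool x, tool y down"""
    o=ctrl.get_obs();R0=Ro.from_rotvec(o['orientation']).as_matrix()
    x=np.array([np.cos(yaw),np.sin(yaw),0]);y=np.array([0,0,-1.]);Rt=np.c_[x,y,np.cross(x,y)]
    return R0.T@(np.array(pos)-o['ee_pos'])/10, Ro.from_matrix(R0.T@Rt).as_rotvec()
if __name__=='__main__':
    o=ctrl.get_obs();R0=Ro.from_rotvec(o['orientation']).as_matrix();print(R0.round(3),'yaw x',np.degrees(np.arctan2(R0[1,0],R0[0,0])),'t',o['t'],o['ee_pos'].round(2),'q',o['qpos'].round(3),'F',o['ft_force'].round(1),o['width'])
    a=[float(v) for v in sys.argv[1:]]
    if a: 
        d,r=plan(a[:3],np.radians(a[3]));print('delta cm',d.round(3),'rot',r.round(4))
E
python3 plan.py 556.9 164.6 200 74; python3 plan.py 556.9 164.6 200 -106
```

```text
[[ 0.275 -0.     0.961]
 [-0.961  0.001  0.275]
 [-0.001 -1.     0.   ]] yaw x -74.02537899609504 t 0.15 [ 171.92 -600.45  222.1 ] q [-1.311  0.424  1.63  -0.     1.089 -0.019] F [-0.   0.3  0.1] 87.8071104768211
delta cm [-62.953   2.284  58.067] rot [-1.5000e-03 -2.5835e+00 -4.0000e-04]
[[ 0.275 -0.     0.961]
 [-0.961  0.001  0.275]
 [-0.001 -1.     0.   ]] yaw x -74.02537899609504 t 0.15 [ 171.92 -600.45  222.1 ] q [-1.311  0.424  1.63  -0.     1.089 -0.019] F [-0.   0.3  0.1] 87.8071104768211
delta cm [-62.953   2.284  58.067] rot [ 3.000e-04  5.581e-01 -1.100e-03]
```

Run:
```python
from h import *
T=cam('top')
for z in(0,60,200):print(ray(T,[(594,283),(627,365),(640,270)],z).round())
S=cam('scene')
for z in(0,60,200):print(ray(S,[(10,250),(2,188)],z).round())
a=cv2.imread('pics/top0.png')[220:400,500:640];b=cv2.imread('pics/scene0.png')[160:280,0:80]
c=np.zeros((600,800,3),np.uint8);a=cv2.resize(a,None,fx=3,fy=3);b=cv2.resize(b,None,fx=4,fy=4);c[:a.shape[0],:a.shape[1]]=a;c[:b.shape[0],440:440+b.shape[1]]=b
cv2.imwrite('pics/z3.png',c)
```

```text
[[ 480. -447.    0.]
 [ 331. -496.    0.]
 [ 506. -535.    0.]]
[[ 476. -412.   60.]
 [ 337. -458.   60.]
 [ 500. -494.   60.]]
[[ 466. -331.  200.]
 [ 352. -369.  200.]
 [ 486. -398.  200.]]
[[ 472. -446.    0.]
 [ 342. -479.    0.]]
[[ 509. -413.   60.]
 [ 389. -444.   60.]]
[[ 596. -336.  200.]
 [ 498. -361.  200.]]
```

View pics/z3.png

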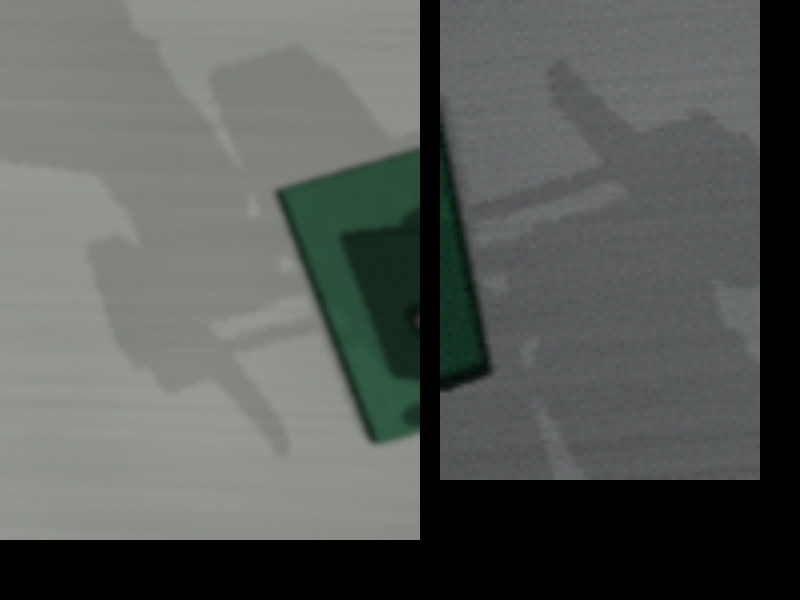

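Request:
carry_out --delta_pos '[[-19.7,0,7.5],[-19.7,0,7.5],[-19.7,0,7.5],[-19.7,0,7.5],[-19.7,0,7.5],[-19.7,0,7.5],[-62.95,2.0,58.07],[-62.95,2.0,58.07],[-62.95,2.0,58.07],[-62.95,2.0,58.07],[-62.95,2.0,58.07],[-62.95,2.0,58.07]]' --rotation '[[0,0,0],[0,0,0],[0,0,0],[0,0,0],[0,0,0],[0,0,0],[0,0.558,0],[0,0.558,0],[0,0.558,0],[0,0.558,0],[0,0.558,0],[0,0.558,0]]' --hand 0

```text
t: 1.15
ee_pos: [309.7, -212.5, 216.6]
orientation: [-1.06, 1.415, -1.417]
ft_force: [0.7, -0.1, 0.3]
width: 88.0
```

```bash
python3 plan.py 556.9 164.6 150 -106
```

```text
[[-0.282  0.001  0.96 ]
 [-0.96  -0.001 -0.282]
 [ 0.001 -1.     0.001]] yaw x -106.35432944975058 t 1.15 [ 309.73 -212.54  216.56] q [-0.633  0.052  2.15  -0.     0.939  1.224] F [ 0.7 -0.1  0.3] 88.00318557901015
delta cm [-43.153   6.639  13.091] rot [-0.001  -0.0062  0.0007]
```

Request:
carry_out --delta_pos '[[-43.1,6.6,13.1],[-43.1,6.6,13.1],[-43.1,6.6,13.1],[-43.1,6.6,13.1],[-43.1,6.6,13.1],[-43.1,6.6,13.1],[-43.1,6.6,13.1],[-43.1,6.6,13.1],[-43.1,6.6,13.1],[-43.1,6.6,13.1],[-43.1,6.6,13.1],[-43.1,6.6,13.1]]' --rotation '[[0,0,0],[0,0,0],[0,0,0],[0,0,0],[0,0,0],[0,0,0],[0,0,0],[0,0,0],[0,0,0],[0,0,0],[0,0,0],[0,0,0]]'

```text
t: 2.15
ee_pos: [557.3, 170.2, 149.4]
orientation: [-1.062, 1.408, -1.409]
ft_force: [-1.0, -1.1, 0.5]
width: 88.0
```

Request:
carry_out --delta_pos '[[0,0,0],[0,0,0],[0,0,0]]' --rotation '[[0,0,0],[0,0,0],[0,0,0]]'

```text
t: 2.4
ee_pos: [552.9, 164.0, 150.2]
orientation: [-1.065, 1.413, -1.412]
ft_force: [0.1, -0.3, -0.3]
width: 87.8
```

```bash
python3 plan.py 556.9 164.6 150 -106
python3 - <<'E'
from h import *
o=ctrl.get_obs();np.save('p1.npy',np.r_[o['ee_pos'],o['orientation']])
cv2.imwrite('pics/w1.png',ctrl.get_image('wrist')[:,:,::-1])
print(proj(cam('wrist',(o['ee_pos'],o['orientation'])),[[556.9,164.6,73]]))
E
```

```text
[[-0.276 -0.001  0.961]
 [-0.961 -0.    -0.276]
 [ 0.001 -1.    -0.001]] yaw x -106.045590156176 t 2.4 [552.92 163.97 150.21] q [ 0.268  0.447  1.789 -0.     0.906  2.119] F [ 0.1 -0.3 -0.3] 87.77975315463809
delta cm [-0.171  0.02   0.365] rot [ 0.0009 -0.0008  0.0007]
[[317.84164974 240.93368271]]
```

View pics/w1.png

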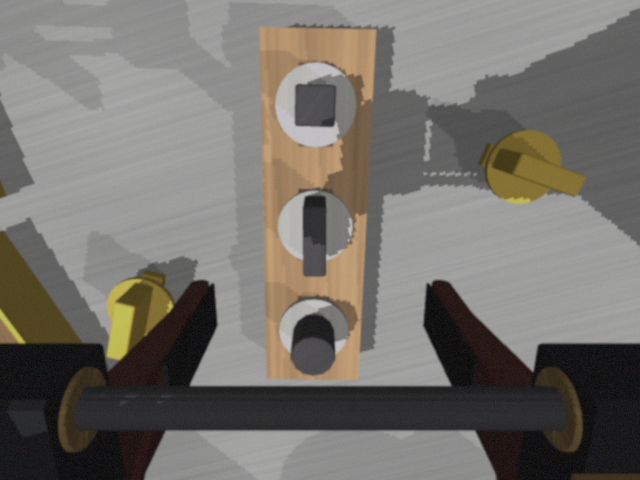

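Run:
```python
import cv2
a=cv2.imread('pics/w1.png')[180:290,265:375];a=cv2.convertScaleAbs(a,alpha=1.6,beta=10)
cv2.imwrite('pics/z4.png',cv2.resize(a,(600,600),interpolation=cv2.INTER_CUBIC))
```

```text
(no output)
```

View pics/z4.png

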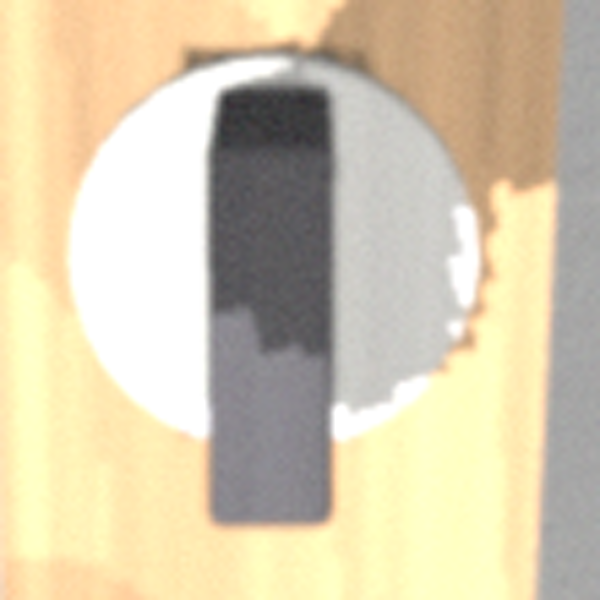

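```bash
python3 - <<'E'
from h import *
p=np.load('p1.npy');K=cam('wrist',(p[:3],p[3:]))
s=110/600
P=[((x+.5)*s-.5+265,(y+.5)*s-.5+180) for x,y in [(211,149),(332,149),(331,523),(211,523)]]
W=ray(K,P,73);print(W,W.mean(0),np.linalg.norm(W[0]-W[1]),np.linalg.norm(W[1]-W[2]));v=W[3]-W[0];print(np.degrees(np.arctan2(v[1],v[0])))
v=W[2]-W[1];print(np.degrees(np.arctan2(v[1],v[0])))
E
python3 plan.py 557 164.6 43 -106
```

```text
[[579.10371981 166.98740629  73.        ]
 [575.55757987 154.63401746  73.        ]
 [534.45550724 166.35588124  73.        ]
 [538.15511292 179.22354207  73.        ]] [556.81797996 166.80021177  73.        ] 12.852288667931075 42.74087580190635
163.36296555827306
164.08242700434684
[[-0.277 -0.001  0.961]
 [-0.961 -0.    -0.277]
 [ 0.    -1.    -0.   ]] yaw x -106.06745164897976 t 2.45 [553.1  163.83 150.46] q [ 0.267  0.447  1.789 -0.     0.906  2.119] F [-0.4 -0.1  0.3] 87.72178631387628
delta cm [-0.187 10.745  0.358] rot [ 0.0004 -0.0012  0.0004]
```

Request:
carry_out --delta_pos '[[-0.27,3,0.33],[-0.27,5.5,0.33],[-0.27,7.5,0.33],[-0.27,9,0.33],[-0.27,10,0.33],[-0.27,10.5,0.33],[-0.27,10.75,0.33],[-0.27,10.75,0.33],[-0.27,10.75,0.33]]' --rotation '[[0,0.004,0],[0,0.004,0],[0,0.004,0],[0,0.004,0],[0,0.004,0],[0,0.004,0],[0,0.004,0],[0,0.004,0],[0,0.004,0]]'

```text
t: 3.2
ee_pos: [558.3, 166.7, 43.7]
orientation: [-1.06, 1.414, -1.415]
ft_force: [0.5, 0.4, 0.1]
width: 87.8
```

```bash
python3 plan.py 557 165.5 43 -106.3
```

```text
[[-0.28   0.001  0.96 ]
 [-0.96   0.    -0.28 ]
 [-0.001 -1.     0.001]] yaw x -106.24096371610536 t 3.2 [558.28 166.74  43.69] q [0.27  0.616 1.817 0.    0.707 2.124] F [0.5 0.4 0.1] 87.8488071686371
delta cm [ 0.155  0.068 -0.088] rot [-0.0012  0.001  -0.0007]
```

Request:
carry_out --delta_pos '[[0,0,0],[0,0,0],[0,0,0],[0,0,0],[0,0,0],[0,0,0],[0,0,0],[0,0,0],[0,0,0],[0,0,0],[0,0,0],[0,0,0]]' --rotation '[[0,0,0],[0,0,0],[0,0,0],[0,0,0],[0,0,0],[0,0,0],[0,0,0],[0,0,0],[0,0,0],[0,0,0],[0,0,0],[0,0,0]]' --hand 255

```text
t: 4.2
ee_pos: [557.6, 166.7, 42.8]
orientation: [-1.062, 1.415, -1.415]
ft_force: [0.5, -0.6, 0.3]
width: 14.3
```

```bash
python3 plan.py 557 165.5 43 -106.3
```

```text
[[-0.279 -0.     0.96 ]
 [-0.96  -0.    -0.279]
 [ 0.    -1.    -0.   ]] yaw x -106.22774515382632 t 4.2 [557.62 166.7   42.79] q [ 0.27   0.617  1.817 -0.     0.707  2.124] F [ 0.5 -0.6  0.3] 14.300148264883344
delta cm [ 0.132 -0.021 -0.026] rot [0.0001 0.0013 0.0001]
```

Request:
carry_out --delta_pos '[[0,-1,0],[0,-2.5,0],[0,-4,0],[0,-6,0],[0,-8,0],[0,-10,0],[0,-12,0],[0,-13,0],[0,-13,0]]' --rotation '[[0,0,0],[0,0,0],[0,0,0],[0,0,0],[0,0,0],[0,0,0],[0,0,0],[0,0,0],[0,0,0]]'

```text
t: 4.95
ee_pos: [559.0, 167.1, 175.5]
orientation: [-1.057, 1.412, -1.415]
ft_force: [0.7, 0.5, -2.3]
width: 13.9
```

```bash
python3 plan.py 538.8 -192.3 173 -87
python3 - <<'E'
from h import *
o=ctrl.get_obs();np.save('p2.npy',np.r_[o['ee_pos'],o['orientation']])
cv2.imwrite('pics/w2.png',ctrl.get_image('wrist')[:,:,::-1])
E
```

```text
[[-0.279  0.004  0.96 ]
 [-0.96   0.001 -0.279]
 [-0.002 -1.     0.004]] yaw x -106.22810691984114 t 4.95 [558.98 167.12 175.46] q [0.27  0.419 1.762 0.    0.956 2.124] F [ 0.7  0.5 -2.3] 13.867931284035464
delta cm [35.074  0.195  8.106] rot [-0.0041 -0.3356 -0.0017]
```

View pics/w2.png

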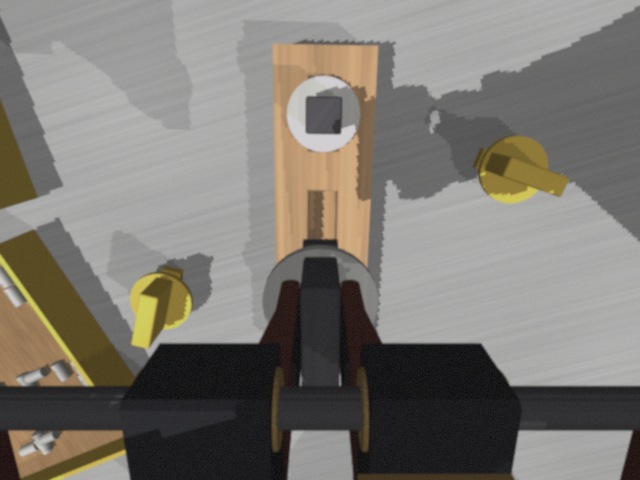

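Run:
```python
import cv2
a=cv2.imread('pics/w2.png')[225:345,250:390];a=cv2.convertScaleAbs(a,alpha=2,beta=10)
cv2.imwrite('pics/z5.png',cv2.resize(a,(700,600),interpolation=cv2.INTER_CUBIC))
```

```text
(no output)
```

View pics/z5.png

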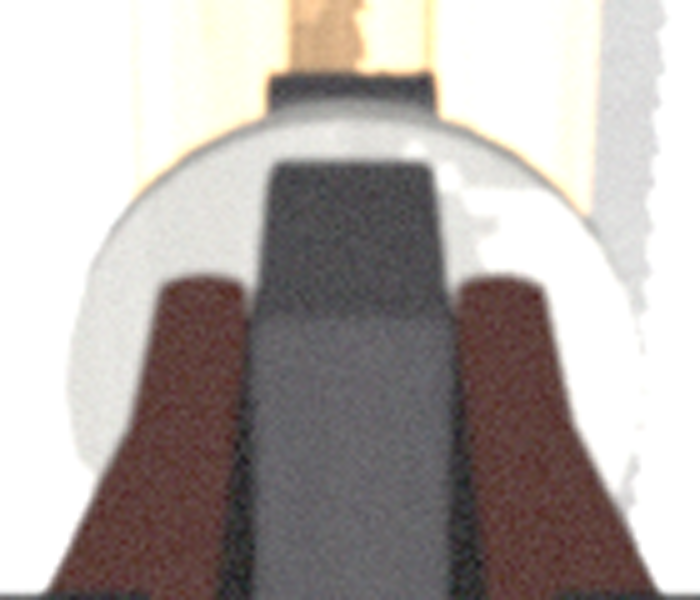

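Run:
```python
from h import *
c=ctrl.camera_info('wrist');T=np.array(c['T_tool_cam']);f=240/np.tan(np.radians(c['fov_y']/2))
def tr(X,Y,ty):
    u=250+(X+.5)/5-.5;v=225+(Y+.5)/5-.5
    d=T[:3,:3]@np.array([(u-c['cx'])/f,(v-c['cy'])/f,1]);return T[:3,3]+d*((ty-T[1,3])/d[1])
print('bar top end edge',tr(250,318,-30),tr(450,318,-30))
print('side face foot',tr(270,162,4),tr(436,162,4))
print('collar',tr(68,350,4),tr(638,350,4),tr(352,118,4))
print('head end top/bottom?',tr(270,75,27),tr(437,75,27))
```

```text
bar top end edge [ -7.61645223 -30.          20.85289141] [  5.95110112 -30.          20.85747694]
side face foot [-7.47001524  4.         19.87414209] [ 6.36843869  4.         19.88071331]
collar [-24.94721599   4.           2.77563342] [23.89909237  4.          2.79073259] [-0.63893231  4.         23.74471616]
head end top/bottom? [-8.27799754 27.         20.26743476] [ 7.37378041 27.         20.27602031]
```

Request:
carry_out --delta_pos '[[1.5,0,0.35],[4.5,0,1.06],[8,0,1.88],[11.5,0,2.71],[15,0,3.53],[18.5,0,4.36],[22,0,5.18],[25.5,0,6.0],[29,0,6.83],[32,0,7.54],[34,0,8.0],[35.02,0,8.25]]' --rotation '[[0,-0.014,0],[0,-0.043,0],[0,-0.077,0],[0,-0.11,0],[0,-0.144,0],[0,-0.177,0],[0,-0.211,0],[0,-0.244,0],[0,-0.278,0],[0,-0.307,0],[0,-0.326,0],[0,-0.3356,0]]'

```text
t: 6.0
ee_pos: [537.7, -195.0, 171.1]
orientation: [-1.234, 1.174, -1.17]
ft_force: [0.3, -0.7, -3.1]
width: 14.0
```

Request:
carry_out --delta_pos '[[0,3,0],[0,5,0],[0,6,0],[0,6,0],[0,6,0]]' --rotation '[[0,0,0],[0,0,0],[0,0,0],[0,0,0],[0,0,0]]'

```text
t: 6.42
ee_pos: [538.5, -192.2, 111.9]
orientation: [-1.235, 1.172, -1.169]
ft_force: [0.2, -0.3, -2.1]
width: 14.1
```

```bash
python3 plan.py 540.3 -192.2 100 -87
python3 - <<'E'
from h import *
o=ctrl.get_obs();np.save('p3.npy',np.r_[o['ee_pos'],o['orientation']])
cv2.imwrite('pics/w3.png',ctrl.get_image('wrist')[:,:,::-1])
cv2.imwrite('pics/s3.png',ctrl.get_image('scene')[:,:,::-1])
E
```

```text
[[ 0.053 -0.002  0.999]
 [-0.999  0.001  0.053]
 [-0.001 -1.    -0.002]] yaw x -86.98487292387658 t 6.4167 [ 538.47 -192.16  111.9 ] q [-0.364  0.497  1.819  0.     0.828  1.155] F [ 0.2 -0.3 -2.1] 14.131406064141435
delta cm [0.015 1.19  0.185] rot [ 0.0021  0.0003 -0.001 ]
```

View pics/w3.png

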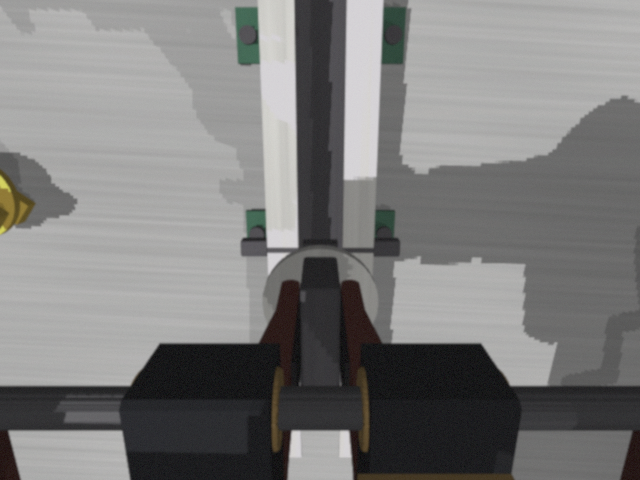

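View pics/s3.png

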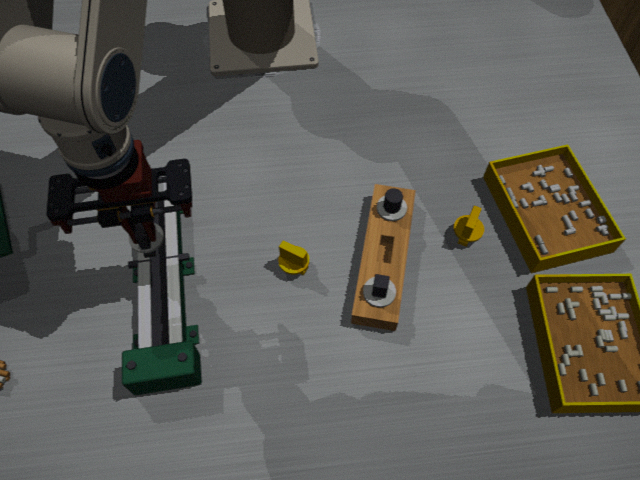

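Run:
```python
from h import *
p=np.load('p3.npy');K=cam('wrist',(p[:3],p[3:]))
img=cv2.imread('pics/w3.png');g=cv2.cvtColor(img,6).astype(float)
for r in(200,225,238):
    print(r,[int(x) for x in g[r,286:308]],[int(x) for x in g[r,336:352]])
print('col', [int(x) for x in g[240:258,280:292].mean(1)],[int(x) for x in g[240:258,352:368].mean(1)])
```

```text
200 [194, 195, 195, 197, 200, 200, 203, 204, 205, 204, 192, 149, 89, 58, 57, 54, 54, 57, 53, 57, 54, 54] [79, 77, 78, 79, 79, 77, 84, 108, 128, 135, 136, 136, 137, 137, 138, 139]
225 [195, 196, 195, 195, 197, 196, 196, 198, 201, 207, 205, 167, 112, 66, 59, 55, 55, 56, 54, 55, 57, 54] [77, 76, 78, 76, 80, 81, 94, 116, 132, 136, 136, 135, 135, 138, 136, 135]
238 [214, 212, 212, 212, 211, 213, 212, 213, 212, 211, 205, 178, 124, 73, 56, 55, 55, 57, 51, 54, 53, 53] [69, 73, 77, 78, 77, 84, 98, 121, 133, 137, 135, 135, 138, 138, 138, 136]
col [212, 212, 211, 211, 211, 211, 203, 170, 123, 94, 88, 98, 130, 159, 164, 154, 144, 135] [135, 135, 134, 135, 134, 134, 130, 110, 80, 60, 57, 62, 85, 113, 127, 127, 123, 120]
```

```bash
python3 - <<'E'
from h import *
p=np.load('p3.npy');K=cam('wrist',(p[:3],p[3:]))
print(ray(K,[(298,238),(342.7,238),(297.7,225),(342.5,225),(297.3,200),(342.8,200),(286,249.8),(360,249.8),(320.3,249.8)],40))
E
python3 plan.py 540.3 -192.2 60 -87
```

```text
[[ 544.96960587 -178.57765778   40.        ]
 [ 546.3519253  -204.43377764   40.        ]
 [ 552.77024784 -178.10406233   40.        ]
 [ 554.1435374  -203.77745416   40.        ]
 [ 567.3769785  -177.31717807   40.        ]
 [ 568.7486452  -202.93442258   40.        ]
 [ 537.37886668 -171.85650965   40.        ]
 [ 539.68577669 -215.02846892   40.        ]
 [ 538.44805955 -191.86559128   40.        ]]
[[ 0.053  0.001  0.999]
 [-0.999 -0.     0.053]
 [ 0.    -1.     0.001]] yaw x -86.9736532284159 t 6.5167 [ 539.72 -192.55  113.52] q [-0.363  0.495  1.818  0.     0.828  1.155] F [ 0.2  0.4 -1.7] 13.629606302422856
delta cm [-0.034  5.352  0.054] rot [-0.001   0.0005  0.0004]
```

Request:
carry_out --delta_pos '[[-0.03,1.5,0.04],[-0.03,3,0.04],[-0.03,4.2,0.04],[-0.03,5,0.04],[-0.03,5.5,0.04],[-0.03,5.8,0.04],[-0.03,5.8,0.04],[-0.03,5.8,0.04]]' --rotation '[[0,0,0],[0,0,0],[0,0,0],[0,0,0],[0,0,0],[0,0,0],[0,0,0],[0,0,0]]'

```text
t: 7.18
ee_pos: [539.7, -192.3, 55.1]
orientation: [-1.233, 1.17, -1.171]
ft_force: [-1.5, -0.3, -2.7]
width: 13.8
```

```bash
python3 plan.py 540.2 -192.1 49 -87
python3 - <<'E'
from h import *
cv2.imwrite('pics/w4.png',ctrl.get_image('wrist')[:,:,::-1])
E
```

```text
[[ 0.052  0.     0.999]
 [-0.999 -0.     0.052]
 [ 0.    -1.     0.   ]] yaw x -86.99480803431841 t 7.1833 [ 539.75 -192.33   55.14] q [-0.363  0.588  1.836 -0.     0.717  1.155] F [-1.5 -0.3 -2.7] 13.766743948896636
delta cm [-0.021  0.614  0.046] rot [-0.0005  0.0001  0.0002]
```

View pics/w4.png

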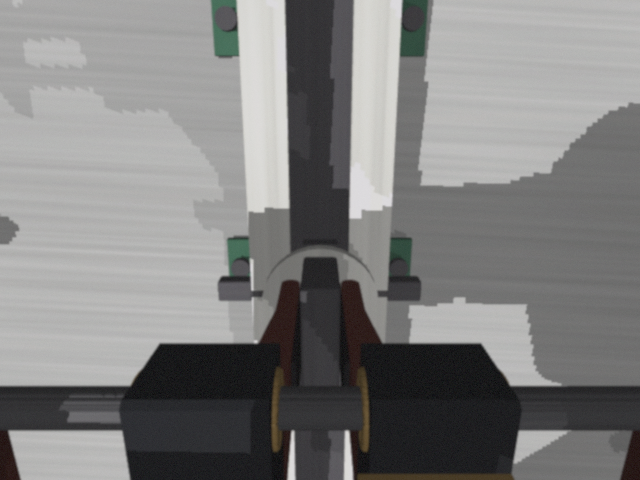

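Request:
carry_out --delta_pos '[[-0.02,0.2,0.04],[-0.02,0.4,0.04],[-0.02,0.5,0.04],[-0.02,0.55,0.04],[-0.02,0.6,0.04],[-0.02,0.6,0.04],[-0.02,0.6,0.04]]' --rotation '[[0,0,0],[0,0,0],[0,0,0],[0,0,0],[0,0,0],[0,0,0],[0,0,0]]'

```text
t: 7.82
ee_pos: [539.8, -192.0, 48.8]
orientation: [-1.234, 1.17, -1.171]
ft_force: [-0.3, 0.7, -3.5]
width: 13.9
```

```bash
python3 plan.py 540.2 -192.1 49 -87
```

```text
[[ 0.052  0.     0.999]
 [-0.999 -0.     0.052]
 [ 0.    -1.     0.   ]] yaw x -86.99567218014623 t 7.8167 [ 539.84 -192.02   48.84] q [-0.363  0.598  1.837 -0.     0.706  1.156] F [-0.3  0.7 -3.5] 13.882391553956596
delta cm [ 0.01  -0.016  0.036] rot [-0.0001  0.0001  0.    ]
```

Not yet in contact (the force is only the stop's weight). Feel further in small steps.

Request:
carry_out --delta_pos '[[0,0.04,0.02],[0,0.08,0.02],[0,0.08,0.02]]' --rotation '[[0,0,0],[0,0,0],[0,0,0]]'

```text
t: 8.07
ee_pos: [539.9, -192.0, 48.8]
orientation: [-1.234, 1.171, -1.17]
ft_force: [-3.4, 1.3, 6.0]
width: 13.6
```

Request:
carry_out --delta_pos '[[0,-0.03,0],[-0.01,-0.03,-0.01],[-0.02,-0.03,-0.02],[-0.04,-0.03,-0.03],[-0.05,-0.03,-0.04],[-0.06,-0.03,-0.05],[-0.08,-0.03,-0.06],[-0.09,-0.03,-0.08],[-0.1,-0.03,-0.09],[-0.11,-0.03,-0.1],[-0.12,-0.03,-0.11],[-0.12,-0.03,-0.11]]' --rotation '[[0,-0.04,0],[0,-0.12,0],[0,-0.22,0],[0,-0.33,0],[0,-0.44,0],[0,-0.55,0],[0,-0.66,0],[0,-0.77,0],[0,-0.88,0],[0,-1.0,0],[0,-1.1,0],[0,-1.1,0]]'

```text
t: 9.07
ee_pos: [539.4, -191.0, 48.8]
orientation: [-1.546, 0.324, -0.326]
ft_force: [0.1, -0.4, 1.6]
width: 13.6
```

```bash
python3 plan.py 538.6 -190.4 48.8 3
```

```text
[[ 0.915  0.001  0.403]
 [-0.403 -0.     0.915]
 [ 0.001 -1.     0.   ]] yaw x -23.76653050113205 t 9.0667 [ 539.37 -190.99   48.78] q [-0.361  0.597  1.84   0.     0.704  0.054] F [ 0.1 -0.4  1.6] 13.635833762835688
delta cm [-0.094 -0.002  0.022] rot [ 2.000e-04 -4.672e-01  1.100e-03]
```

Request:
carry_out --delta_pos '[[-0.02,0,0],[-0.04,0,0.01],[-0.06,0,0.01],[-0.08,0,0.02],[-0.09,0,0.02],[-0.09,0,0.02],[-0.09,0,0.02],[-0.09,0,0.02]]' --rotation '[[0,-0.1,0],[0,-0.2,0],[0,-0.3,0],[0,-0.4,0],[0,-0.467,0],[0,-0.467,0],[0,-0.467,0],[0,-0.467,0]]'

```text
t: 9.73
ee_pos: [538.7, -190.5, 48.8]
orientation: [-1.571, -0.036, 0.035]
ft_force: [0.3, 0.2, 4.6]
width: 13.8
```

```bash
python3 plan.py 538.6 -190.4 48.8 3;python3 - <<'E'
from h import *
o=ctrl.get_obs();np.save('p5.npy',np.r_[o['ee_pos'],o['orientation']])
cv2.imwrite('pics/w5.png',ctrl.get_image('wrist')[:,:,::-1])
E
```

```text
[[ 0.999  0.001 -0.045]
 [ 0.045 -0.     0.999]
 [ 0.001 -1.    -0.   ]] yaw x 2.5918641953115316 t 9.7333 [ 538.65 -190.48   48.78] q [-0.361  0.596  1.842  0.     0.702 -0.406] F [0.3 0.2 4.6] 13.793777942704878
delta cm [-0.005 -0.002  0.008] rot [ 0.0004 -0.0071  0.0011]
```

View pics/w5.png

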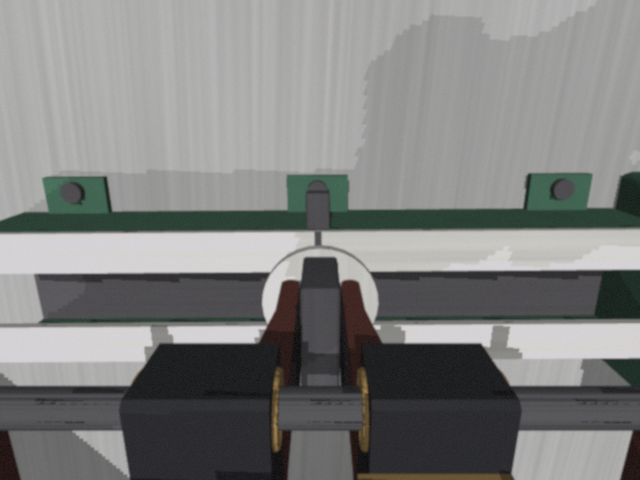

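Request:
carry_out --delta_pos '[[0,0,0],[0,0,0],[0,-0.02,0]]' --rotation '[[0,-0.007,0],[0,-0.007,0],[0,-0.007,0]]'

```text
t: 10.03
ee_pos: [538.6, -190.5, 48.8]
orientation: [-1.571, -0.043, 0.041]
ft_force: [1.5, -0.4, 1.3]
width: 13.8
```

Request:
carry_out --delta_pos '[[0,0,0],[0,0,0],[0,0,0],[0,0,0],[0,0,0],[0,0,0],[0,0,0],[0,0,0]]' --rotation '[[0,0,0],[0,0,0],[0,0,0],[0,0,0],[0,0,0],[0,0,0],[0,0,0],[0,0,0]]' --hand 100

```text
t: 10.7
ee_pos: [538.1, -190.3, 48.5]
orientation: [-1.57, -0.044, 0.044]
ft_force: [-0.0, -0.7, 0.2]
width: 53.5
```

Request:
carry_out --delta_pos '[[0,-1,0],[0,-2.5,0],[0,-4.5,0],[0,-6.5,0],[0,-8.5,0],[0,-10,0],[0,-11,0],[0,-11,0],[0,-11,0],[0,-11,0]]' --rotation '[[0,0,0],[0,0,0],[0,0,0],[0,0,0],[0,0,0],[0,0,0],[0,0,0],[0,0,0],[0,0,0],[0,0,0]]'

```text
t: 11.53
ee_pos: [537.5, -190.1, 157.8]
orientation: [-1.57, -0.043, 0.045]
ft_force: [0.5, -0.2, 0.9]
width: 53.2
```

```bash
python3 plan.py
python3 - <<'E'
from h import *
o=ctrl.get_obs();np.save('p6.npy',np.r_[o['ee_pos'],o['orientation']])
for n in('wrist','scene','top'):
    cv2.imwrite(f'pics/{n}6.png',ctrl.get_image(n)[:,:,::-1])
E
```

```text
[[ 0.998 -0.001 -0.056]
 [ 0.056  0.     0.998]
 [-0.001 -1.     0.001]] yaw x 3.1855902361505923 t 11.5333 [ 537.52 -190.08  157.8 ] q [-0.361  0.428  1.8    0.     0.916 -0.416] F [ 0.5 -0.2  0.9] 53.208949153965115
```

View pics/wrist6.png

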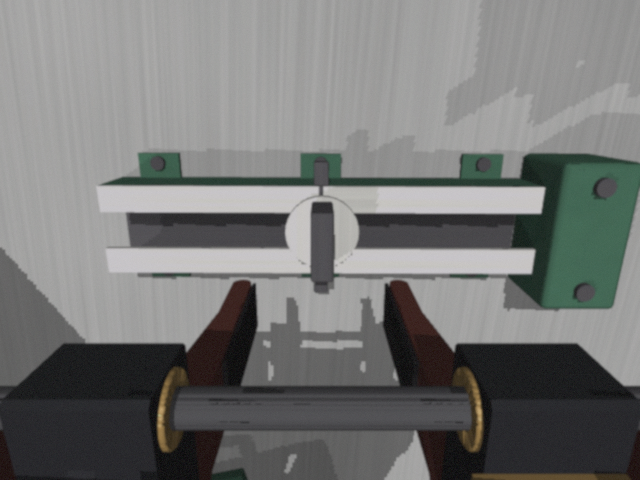

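View pics/scene6.png

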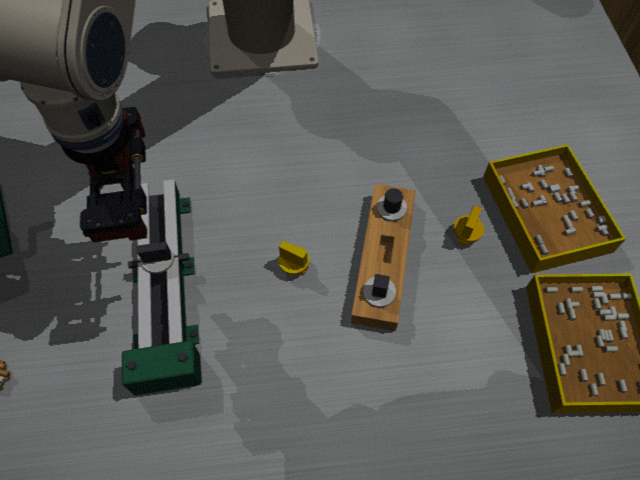

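Run:
```python
import cv2
a=cv2.imread('pics/wrist6.png')[150:300,245:395];a=cv2.convertScaleAbs(a,alpha=1.4,beta=10)
cv2.imwrite('pics/z6.png',cv2.resize(a,(600,600),interpolation=cv2.INTER_CUBIC))
```

```text
(no output)
```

View pics/z6.png

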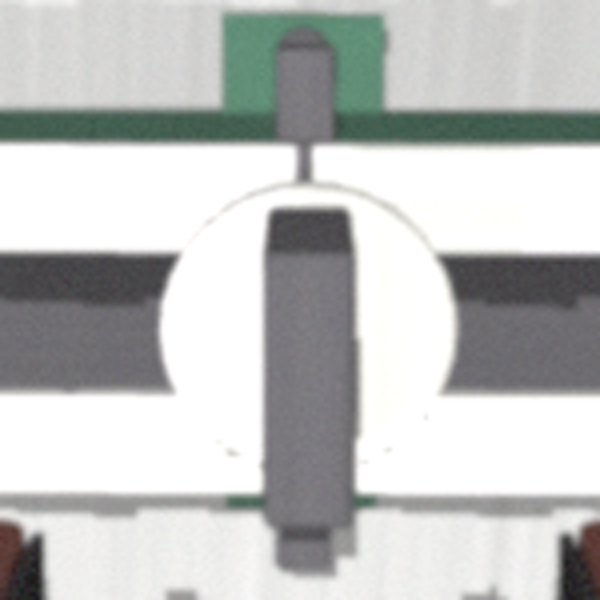

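Run:
```python
from h import *
p=np.load('p6.npy');K=cam('wrist',(p[:3],p[3:]))
q=lambda X,Y:(245+(X+.5)/4-.5,150+(Y+.5)/4-.5)
W=ray(K,[q(266,252),q(353,252),q(353,527),q(266,527)],79);print(W,W.mean(0))
v=W[3]-W[0];u=W[2]-W[1];print(np.degrees(np.arctan2(v[1],v[0])),np.degrees(np.arctan2(u[1],u[0])),np.linalg.norm(v),np.linalg.norm(W[0]-W[1]))
print('scribe',ray(K,[q(304,165)],40),'collar l/r/top',ray(K,[q(160,328),q(457,328),q(305,184)],45))
for a,b in((252,392),):
    e=ray(K,[q(80,a),q(520,a),q(80,b),q(540,b)],40);print(e)
```

```text
[[ 531.5495913  -169.44206076   79.        ]
 [ 544.27603517 -168.71779477   79.        ]
 [ 547.12956452 -212.18603996   79.        ]
 [ 533.75352564 -212.94926609   79.        ]] [ 539.17717916 -190.8237904    79.        ]
-87.1000599045574 -86.24413324623977 43.56299165323043 12.747036305688084
scribe [[ 536.83279111 -163.76054169   40.        ]] collar l/r/top [[ 514.00665944 -192.12020197   45.        ]
 [ 564.2554784  -189.25853175   45.        ]
 [ 537.12010985 -165.96077043   45.        ]]
[[ 499.61591558 -180.90583458   40.        ]
 [ 574.39540026 -176.65011021   40.        ]
 [ 500.08603672 -206.05791426   40.        ]
 [ 580.24563597 -201.49007869   40.        ]]
```

```bash
python3 -c "
from workcell import ctrl
print(ctrl.close_job(), ctrl.get_obs()['t'])"
```

```text
the job is handed in; nothing more can be done
the job is handed in; nothing more can be done
```

I took the bar-grip stop out of the rack's middle pocket and lowered its head into the slot at the pointers. When the collar met the rail the contact force was about 9 N. I then turned it a quarter turn, let go and lifted clear. The last clock reading before hand-in was about 11.5 s.

**Final position:** the last wrist picture puts the bar middle about 1 mm from the pointer line along the slot and about 0.5 mm off its middle.

**Squareness and seating:** the bar stands square across the rail to within about 1°. The collar measured 50.3 mm across at its seated height, against the 50 mm given, so it is down on the rail.

**The rest of the scene:** the scene picture shows both other pins still in the rack and the yellow look-alikes where they were.

**Not confirmed or not in agreement:**
- The cameras differed by up to 3 mm on where the stop stood and by about 3° on its angle in the rack. I went by the wrist view for the angle and a value between the views for the position.
- I did not look at the head under the lips directly. I judged it from the 90° the tool turned and the final bar angle.

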